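# Show the rear-panel seal to the camera with an inspection mirror

## Robot

A 6-joint arm with a two-finger parallel gripper is mounted at the origin on the work surface. World frame = base frame: x ahead of the robot, y to its left, z up, the work surface at z = 0. Lengths are in m, angles in rad, forces in N, time in s.
With the tool pointing down it reaches from about 0.35 to 0.875 m from the base axis. Payload 15.5 kg.
Tool frame: the origin (TCP) lies midway between the tips of the shut fingers; the grasp point (between the pads) lies 19 mm behind it; x points along the fingers, z is the direction in which the jaws open and shut, and the axes are right-handed (so a half turn about x gives the same grasp; the last joint's range is limited). The gripper opens to 85 mm and grips with 20 to 120 N. Pads are 22 mm wide; open, the fingers measure 114 mm over their backs; the gripper's body (76 mm by 85 mm) begins 54 mm behind the grasp point. The pads swing forward as they close: fully open they stand 13 mm farther back than shut.
Start: joints at [1.135, 0.494, 1.345, -0, 1.302, -0.096], TCP at [0.208, 0.589, 0.231] pointing down, gripper open.
Joint ranges: [-2.91, 2.91], [-0.82, 2.16], [0.22, 2.67], [-1.22, 4.37], [0.12, 2.79], [-3.08, 3.08]. Speed limits (rad/s): [1.89, 1.89, 2.57, 3.01, 3.01, 3.01].

## Interface

Orientations are given as a rotation vector (axis times angle).
In Python, from station import bot, optics gives the robot as it stands.
- The arm moves only by the tool apply_moves, never from a script. Its argument "series" is a list of rows, each a list of 7 numbers: the shift along the tool's x, y, z in mm, then the turn, a rotation vector about the tool's x, y, z in rad, then the finger opening in mm, from 0 to 85.4. In form: [[x, y, z, rx, ry, rz, hand], ...]. A call has 1 to 12 rows; each row is the pose to reach, as a shift and turn from the pose commanded when the call began, along the tool's axes at that moment; what a row does not reach only later rows make up. A row lasts 1/8 s, in which the tool goes at most 62.5 mm and 10.7 degrees, less where a joint would pass 70% of its speed; a pose out of reach is approached as far as the arm can. A call with a gripper value outside its range is refused whole. The fingers move at their own pace and stop on an object; "grip_force" is the grip in N (left out, the last holds). Time passes only in rows, so rows that repeat a pose let the fingers close. It gives the time, the measured TCP pose, the force and the opening at its end, in the units of the state.
- bot.observe(): the state, without advancing time (a new reading comes with each control period).
- optics.camera(name): name is "scene" or "top"; returns the picture (384x512x3 uint8, red, green, blue); there is no depth.
- optics.camera_model(name): a dict with "camera_matrix" (3x3 intrinsics, pixels), "extrinsics" (4x4, takes a point from camera to world coordinates). Camera axes: x right, y down, z forward; pixel columns grow to the right and rows downward; lengths in m; the calibration is good to about 2 mm. A picture is of the moment at which its call begins. camera_model takes no time and is no camera call.
- bot.hand_in(): hands the job in, once; it reports no verdict.
The state is a dict: "time_s": time; "joint_pos": joint angles; "qd": joint speeds; "joint_efforts": joint torques, N m; "tool_pos": TCP position; "ee_rot": TCP orientation; "ft_force": force on the tool from outside, world axes, zero at the start; "ft_torque": the same for the moment, N m; "width": opening from 0.0 (shut) to 1.0 (fully open).
Only numpy, scipy, OpenCV 4.12 (cv2) and the standard library are available. Lean on these libraries where they do the work, as an engineer would, in place of code of your own. Each camera call takes 0.05 s, during which the arm holds its last target. There are 200 camera calls.

## Task

Take the inspection mirror out of the tool rack and hold it behind the bench multimeter, level with the middle of the rear half of the paper seal that is stuck over its rear top edge, straight out from it and about 75 mm from the rear panel, with the glass angled so that the camera on the post, looking over the top of the instrument, sees that half of the seal in the middle of the mirror. Finish while still holding the mirror there, still and free of everything but the gripper. Do not touch the instrument, the seal or the camera post, and leave the other tools in the rack and the things on the bench where they are.

Things in the scene. Friction and masses are not known exactly. Their poses are not given: they have to be found in the camera images.
- grip (a point): Inspection mirror, loose, 50-100 g, hanging upright in one of the rack's slots (which one varies): centre of its black flat-sided grip, 14 x 14 mm, 86 mm long (z, up); sides square to its x and y. A steel collar under the grip (20 mm across, 4 mm high) rests on the shelf, its underside 47 mm below this point; a 5 to 7 mm rod runs on down to a ball 152 mm below this point.
- glass (a point): Centre of the face of the inspection mirror's round glass, 44 mm across, 5 mm thick. y is the normal, out of the reflecting side; x is parallel to the grip's x. With the swivel at 0 it lies 152 mm below the grip's centre and 9 mm forward of the rod (+y of the grip). In the rack it looks out of the open side.
- swivel (a joint): Angle (rad) of the mirror head on its stiff ball at the rod's end, about the grip's x axis; 0: normal square to the rod; positive tips the glass upward. The glass centre turns about the ball 9 mm behind it. Starts between -0.02 and 0.35 and stays as set (0.05 N m of friction) unless the head is pushed.
- mirror: The inspection mirror as a whole; origin on the rod's axis under the collar, 47 mm below the grip's centre; z up the grip, y out of the glass side.
- rack: Fixed grey steel tool rack, 250 mm long (x); origin on the bench. Shelf top at 150 mm, 4 mm thick, y from -50 to 24 mm. Three 9 mm slots at x = -70, 0, 70 mm, open at the front edge (+y) and 39 mm deep; tools hang in them near y = 0 by their collars and draw out forwards (+y). Back plate at y = -52 mm; 5 mm thick foot to y = 53 mm. Only tool handles stand above the shelf.
- instrument: Bench multimeter with the camera post before its front, fixed. Case 280 mm deep (x), 213 mm wide (y), top at 92 mm; origin under its centre on the bench; x points out of the rear panel, 141 mm from the origin. Two sockets stand 11 mm out of that panel near its +y end. The post stands 175 to 295 mm from the origin on the front side (-x); the camera hangs above the case.
- seal: White paper tamper seal, a strip 20 mm wide stuck across the seam of the case: its rear half runs 48 mm down the instrument's rear panel over a case screw, the rest 28 mm over the top cover. It sits left or right of the fan, about 40 mm from the middle (the other screw is bare). Origin: centre of the rear half, 68 mm above the bench; x points straight out of the panel, y along it, z up.
- lens (a point): Front of the camera's lens, on an arm of the post above the instrument's case. x is its line of sight: 45 degrees down, over the instrument's top, to the place 75 mm behind the middle of the rear panel, level with the seal's origin.
- table: The bench; its top is the work surface, at height 0.
- screwdriver: Bystander: screwdriver hanging in another slot of the rack, its grey handle 25 mm thick, 82 mm above the shelf.
- nut_driver: Bystander: nut driver hanging in another slot of the rack, its grey handle 23 mm thick, 74 mm above the shelf.
- handheld: Bystander: handheld calibrator lying on the bench, 190 x 244 x 56 mm.
- adapter: Bystander: small black twin-plug adapter on the bench, about 64 x 22 x 18 mm.
Mind the look-alikes: they are no part of the job. Leave any orange or yellow look-alike of the mirror alone.

How it is judged:
By the outcome, as a careful person would: the job done as asked, in the order asked, and still so for the second after the job is handed in, while the arm keeps its last pose, push and grip.
It also fails if it takes over 32 s, if anything falls off the work surface, if the arm or the gripper's body presses on something with over 40 N, if the wrist force passes 120 N, or if a joint passes its speed limit or range.

## Working session

There is one attempt and no reset: what is moved stays moved. The work goes in short steps, Python scripts to look and compute and a tool call to move; the robot and the scene stay as the last step left them, time stands still between calls to the robot, and variables do not carry over. Pictures are saved under pics/ and viewed, about 8 in all and at most 12, crops included, and the job is handed in when it is done.

Besides the shell and the picture viewer there is one more tool, called as name([rows], argument=value, ...), one row to a line, values as JSON. apply_moves: Moves the arm, as the interface text tells. Its arguments: {"type":"object","properties":{"series":{"type":"array"},"grip_force":{"type":"number"}},"required":["series"]}

```bash
mkdir -p pics; ls; python3 - <<'E'
from station import bot, optics
import cv2,numpy as np
np.set_printoptions(precision=4,suppress=True)
s=bot.observe(); print(s)
for n in("scene","top"):
    im=optics.camera(n); cv2.imwrite(f"pics/{n}0.png",im[:,:,::-1]); m=optics.camera_model(n); print(n,m["camera_matrix"],m["extrinsics"])
a=[cv2.imread(f"pics/{n}0.png") for n in("scene","top")]
for n,i in zip(("scene","top"),a): cv2.imwrite(f"pics/{n}0b.png",cv2.resize(i,(800,600),interpolation=cv2.INTER_CUBIC))
E
```

```text
pics
{'time_s': 0.0, 'joint_pos': array([ 1.1355,  0.4942,  1.3462,  0.    ,  1.3026, -0.0955]), 'qd': array([ 0.0005, -0.0005,  0.0026,  0.0005,  0.0007, -0.    ]), 'joint_efforts': array([  0.0005, -88.2179, -38.3855,  -0.    ,   0.0101,   0.    ]), 'tool_pos': array([0.2081, 0.5889, 0.2307]), 'ee_rot': array([-0.9561,  1.3522,  0.955 ]), 'ft_force': array([-0.1678, -0.5046, -0.1719]), 'ft_torque': array([ 0.003 ,  0.0026, -0.0326]), 'width': 1.000529235401753}
scene [[409.1983   0.     255.8196]
 [  0.     409.1983 187.4119]
 [  0.       0.       1.    ]] [[ 0.6624  0.5129 -0.546   1.1624]
 [ 0.7491 -0.4603  0.4764 -0.6689]
 [-0.007  -0.7246 -0.6892  1.0826]
 [ 0.      0.      0.      1.    ]]
top [[368.9785   0.     255.5177]
 [  0.     368.9785 184.8511]
 [  0.       0.       1.    ]] [[ 0.0157 -0.9838  0.1786  0.2802]
 [-0.9999 -0.0161 -0.0007 -0.0484]
 [ 0.0035 -0.1786 -0.9839  1.3861]
 [ 0.      0.      0.      1.    ]]
```

View pics/scene0b.png

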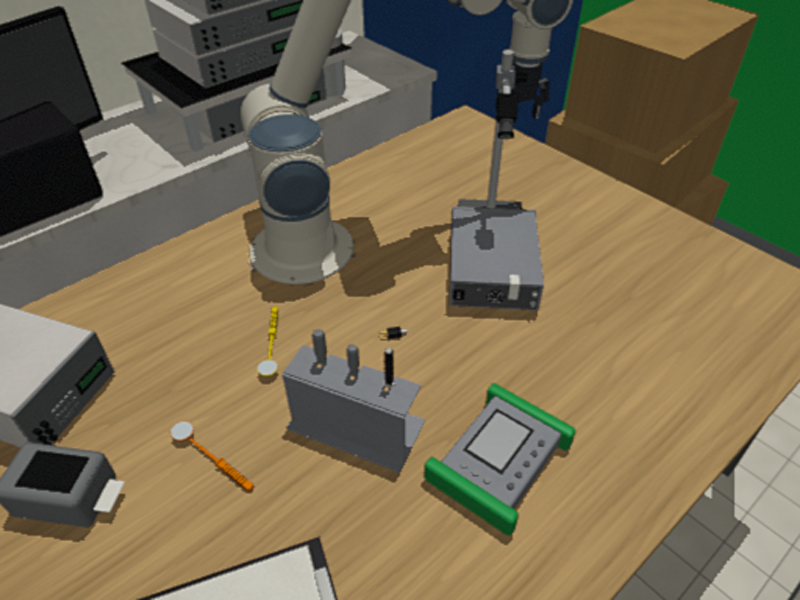

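View pics/top0b.png

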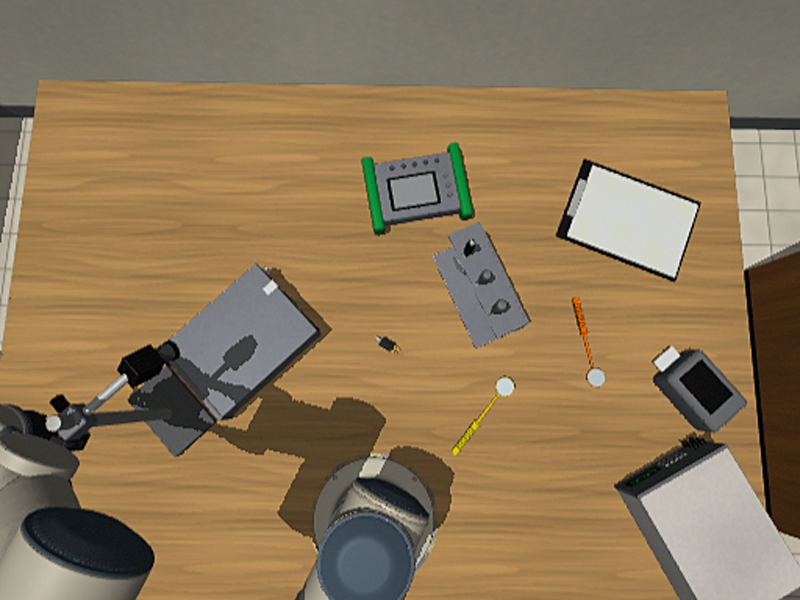

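The black-handled tool in the rack (scene 389,366; top 470,245 in the 800-px views) fits the mirror. The orange (scene 215,460) and yellow (scene 270,340) tools lying on the bench are the look-alikes. I'll confirm this in enlarged crops.

```bash
python3 - <<'E'
import cv2,numpy as np
s=cv2.imread("pics/scene0.png");t=cv2.imread("pics/top0.png")
# 512 coords
A=cv2.resize(s[195:315,175:285],None,fx=3.6,fy=3.6,interpolation=cv2.INTER_CUBIC)
B=cv2.resize(t[135:230,270:350],None,fx=5,fy=5,interpolation=cv2.INTER_CUBIC)
h=max(A.shape[0],B.shape[0]);f=lambda i:cv2.copyMakeBorder(i,0,h-i.shape[0],0,0,0)
cv2.imwrite("pics/c1.png",np.hstack([f(A),f(B)]));print(A.shape,B.shape)
A=cv2.resize(s[120:205,280:355],None,fx=5,fy=5,interpolation=cv2.INTER_CUBIC)
B=cv2.resize(t[160:300,70:215],None,fx=2.9,fy=2.9,interpolation=cv2.INTER_CUBIC)
h=max(A.shape[0],B.shape[0])
cv2.imwrite("pics/c2.png",np.hstack([f(A),f(B)]));print(A.shape,B.shape)
E
```

```text
(432, 396, 3) (475, 400, 3)
(425, 375, 3) (406, 420, 3)
```

View pics/c1.png

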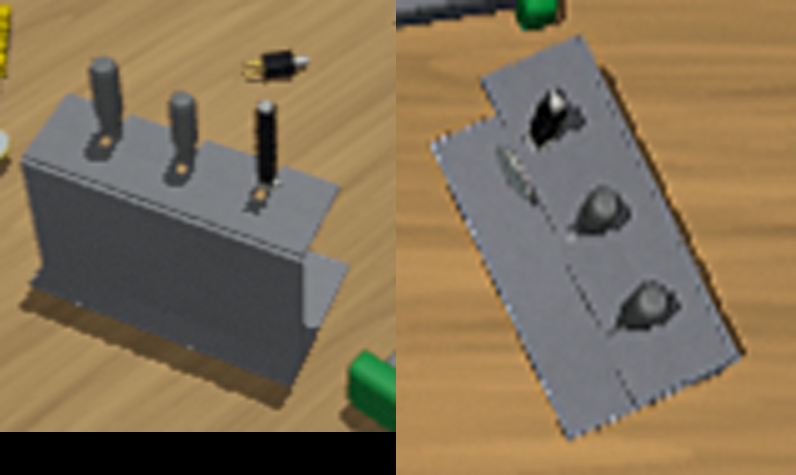

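View pics/c2.png

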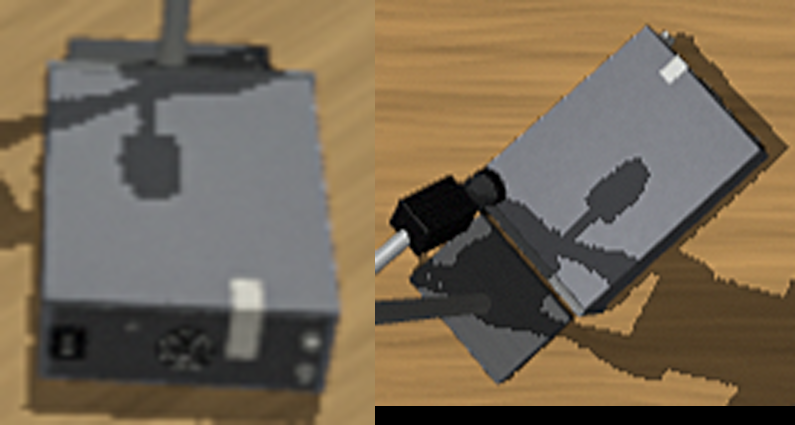

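The crops confirm it: the black square grip hangs in the end slot, its glass showing at top-crop (515,175) in front of the shelf, so the rack's open side faces lower-left in the top view. The white seal is on the socket side of the fan (scene crop 245,330). Next I'll fit the rack and instrument poses from their corners, and project the gripper to tell it apart from the post camera.

```bash
cat > h.py <<'E'
import numpy as np, cv2
from scipy.optimize import least_squares
from scipy.spatial.transform import Rotation as R
from station import bot, optics
np.set_printoptions(precision=4,suppress=True)
M={n:optics.camera_model(n) for n in("scene","top")}
def proj(n,P):
    K=M[n]["camera_matrix"];E=np.linalg.inv(M[n]["extrinsics"]);p=(np.atleast_2d(P)@E[:3,:3].T+E[:3,3])@K.T
    return p[:,:2]/p[:,2:]
def ray(n,uv):
    E=M[n]["extrinsics"];d=E[:3,:3]@np.linalg.inv(M[n]["camera_matrix"])@[uv[0],uv[1],1];return E[:3,3],d
def onz(n,uv,z):
    o,d=ray(n,uv);return o+d*(z-o[2])/d[2]
def fitpose(obs,g):
    # obs: list (cam,uv,localpoint)
    def w(q,L): 
        c,s=np.cos(q[2]),np.sin(q[2]);return np.array([q[0]+c*L[0]-s*L[1],q[1]+s*L[0]+c*L[1],L[2]])
    f=lambda q:np.concatenate([proj(n,w(q,L))[0]-uv for n,uv,L in obs])
    r=least_squares(f,g,loss='soft_l1',x_scale=[.01,.01,.02]);return r.x,r.fun.reshape(-1,2)
def frame(q,z=0):
    c,s=np.cos(q[2]),np.sin(q[2]);T=np.eye(4);T[:3,:3]=[[c,-s,0],[s,c,0],[0,0,1]];T[:3,3]=[q[0],q[1],z];return T
E
python3 - <<'E'
from h import *
cs=lambda x,y:(x/3.6+175,y/3.6+195)     # crop1 scene
ct=lambda x,y:((x-396)/5+270,y/5+135)
is_=lambda x,y:(x/5+280,y/5+120)
it=lambda x,y:((x-375)/2.9+70,y/2.9+160)
o=[("top",ct(580,37),(.125,-.053,.15)),("top",ct(741,352),(-.125,-.053,.15)),("top",ct(485,80),(.125,.024,.15)),("top",ct(638,402),(-.125,.024,.15)),
("top",ct(432,147),(.125,.053,.005)),("top",ct(570,437),(-.125,.053,.005)),
("scene",cs(302,250),(.125,-.053,.15)),("scene",cs(22,158),(-.125,-.053,.15)),("scene",cs(340,188),(.125,.024,.15)),("scene",cs(70,95),(-.125,.024,.15))]
q,r=fitpose(o,[.6,-.2,.45]);print("rack",q);print(r)
o=[("top",it(650,27),(.14,.1065,.092)),("top",it(765,150),(.14,-.1065,.092)),("top",it(580,313),(-.14,-.1065,.092)),
("scene",is_(40,303),(.14,-.1065,.092)),("scene",is_(335,315),(.14,.1065,.092)),("scene",is_(48,62),(-.14,-.1065,.092)),("scene",is_(313,72),(-.14,.1065,.092))]
q2,r=fitpose(o,[.4,.3,-.85]);print("inst",q2);print(r)
T=frame(q2)
for uv in (is_(230,308),is_(262,310)): print("seal edge local",np.linalg.inv(T)@np.append(onz("scene",uv,.092),1))
# lens: top ray into plane y=0 of instr
for y in(-.02,0,.02):
    oo,d=ray("top",it(490,187));a=np.linalg.inv(T)@np.append(oo,1);b=np.linalg.inv(T)[:3,:3]@d;k=(y-a[1])/b[1];P=a[:3]+k*b;print("lens local",P,"expected x at this z",.216-(P[2]-.068))
Tg=frame(q);m=(Tg@[.07,0,.197,1])[:3];print("grip",m,proj("scene",m),proj("top",m));print("target glass",(T@[.216,.04,.068,1])[:3])
print("tcp px",proj("scene",[.208,.589,.231]),proj("top",[.208,.589,.231]))
# black pixels of handle in scene
im=cv2.imread("pics/scene0.png");g=im.max(2);mk=np.zeros_like(g);mk[218:250,240:258]=(g[218:250,240:258]<50);ys,xs=np.nonzero(mk)
for y in range(218,250):
    x=np.nonzero(mk[y])[0]; 
    if len(x):print(y,x.min(),x.max(),end='; ')
E
```

```text
rack [ 0.5275 -0.2307  0.4437]
[[-0.1064 -1.521 ]
 [ 0.1086  0.4288]
 [-1.0816 -1.2669]
 [ 0.2398 -0.1173]
 [-0.5615 -1.3848]
 [ 0.2149 -0.1224]
 [-0.0223  1.1454]
 [-0.9126 -0.6763]
 [-0.2174 -2.0393]
 [-1.2632 -1.2843]]
inst [ 0.3979  0.3066 -0.8174]
[[-0.0036 -1.2929]
 [-0.8499  0.0657]
 [ 1.0025 -1.3164]
 [-0.991  -2.5493]
 [-0.0682 -1.5052]
 [ 0.0275 -0.2333]
 [-0.3212  0.3651]]
seal edge local [0.1469 0.0324 0.092  1.    ]
seal edge local [0.1471 0.055  0.092  1.    ]
lens local [-0.0557 -0.02    0.4095] expected x at this z -0.12552437979965617
lens local [-0.0709  0.      0.3462] expected x at this z -0.06224366136102491
lens local [-0.0861  0.02    0.283 ] expected x at this z 0.001037057077606346
grip [ 0.5908 -0.2007  0.197 ] [[248.0542 234.8867]] [[301.5695 157.5612]]
target glass [0.5748 0.1764 0.068 ]
tcp px [[331.5728  79.1724]] [[ 44.4519 272.604 ]]
226 247 250; 227 247 250; 228 247 250; 229 247 250; 230 247 250; 231 246 250; 232 247 250; 233 247 250; 234 247 250; 235 247 251; 236 247 250; 237 247 250; 238 247 251; 239 247 250; 240 247 250; 241 247 250; 242 247 250; 243 247 250; 244 247 250; 245 247 249;
```

```bash
python3 - <<'E'
from h import *
c=lambda s,ox,oy,x0=0:(lambda x,y:((x-x0+.5)/s-.5+ox,(y+.5)/s-.5+oy))
cs=c(3.6,175,195);ct=c(5,270,135,396);is_=c(5,280,120);it=c(2.9,70,160,375)
o=[("top",ct(580,37),(.125,-.053,.15)),("top",ct(741,352),(-.125,-.053,.15)),("top",ct(485,80),(.125,.024,.15)),("top",ct(638,402),(-.125,.024,.15)),
("top",ct(432,147),(.125,.053,.005)),("top",ct(570,437),(-.125,.053,.005)),
("scene",cs(302,250),(.125,-.053,.15)),("scene",cs(22,158),(-.125,-.053,.15)),("scene",cs(340,188),(.125,.024,.15)),("scene",cs(70,95),(-.125,.024,.15))]
q,r=fitpose(o,[.6,-.2,.45]);print("rack",q,abs(r).mean(0),r.mean(0))
o=[("top",it(650,27),(.14,.1065,.092)),("top",it(765,150),(.14,-.1065,.092)),("top",it(580,313),(-.14,-.1065,.092)),
("scene",is_(40,303),(.14,-.1065,.092)),("scene",is_(335,315),(.14,.1065,.092)),("scene",is_(48,62),(-.14,-.1065,.092)),("scene",is_(313,72),(-.14,.1065,.092))]
q2,r=fitpose(o,[.4,.3,-.85]);print("inst",q2,abs(r).mean(0),r.mean(0))
T=frame(q2);np.save("inst.npy",q2);np.save("rack.npy",q)
for p in ([-.235,0,0],[-.235,0,.4],[-.235,0,.5],[-.235,0,.6],[-.235,0,.7],[-.068,0,.348]): w=(T@(p+[1]))[:3];print(p,w,proj("scene",w)*1.5625,proj("top",w)*1.5625)
Rt=R.from_rotvec(bot.observe()["ee_rot"]).as_matrix();print(Rt)
for z in(.231,.3,.4):print(z,proj("scene",[.208,.589,z])*1.5625,proj("top",[.208,.589,z])*1.5625)
g=(frame(q)@[.07,0,.197,1])[:3];print("grip",g,proj("scene",g),proj("top",g))
t=cv2.imread("pics/scene0.png");u=cv2.imread("pics/top0.png")
A=cv2.resize(t[0:140,290:380],None,fx=4,fy=4,interpolation=cv2.INTER_CUBIC);B=cv2.resize(u[200:384,0:120],None,fx=3,fy=3,interpolation=cv2.INTER_CUBIC)
B=cv2.copyMakeBorder(B,0,560-B.shape[0],0,0,0);cv2.imwrite("pics/c3.png",np.hstack([A,B]))
E
```

```text
rack [ 0.5276 -0.2302  0.4415] [0.4091 0.9247] [-0.01  -0.345]
inst [ 0.3969  0.3068 -0.8134] [0.4831 0.8726] [ 0.0822 -0.548 ]
[-0.235, 0, 0] [0.2355 0.4776 0.    ] [[489.4586 215.0265]] [[173.1777 409.2647]]
[-0.235, 0, 0.4] [0.2355 0.4776 0.4   ] [[504.5327  79.242 ]] [[ 81.5297 415.7186]]
[-0.235, 0, 0.5] [0.2355 0.4776 0.5   ] [[509.1945  37.2496]] [[ 45.5646 418.2512]]
[-0.235, 0, 0.6] [0.2355 0.4776 0.6   ] [[514.3202  -8.9225]] [[  0.3497 421.4352]]
[-0.235, 0, 0.7] [0.2355 0.4776 0.7   ] [[519.9829 -59.9309]] [[-58.2099 425.559 ]]
[-0.068, 0, 0.348] [0.3502 0.3563 0.348 ] [[504.2311 134.4279]] [[172.1605 350.2291]]
[[-0.0004 -0.9428  0.3332]
 [-0.001   0.3332  0.9428]
 [-1.      0.0001 -0.0011]]
0.231 [[518.0825 123.7068]] [[ 69.456  425.9437]]
0.3 [[521.2883  99.6008]] [[ 48.3736 428.0315]]
0.4 [[526.2745  62.1064]] [[ 12.51   431.5829]]
grip [ 0.5909 -0.2003  0.197 ] [[248.1894 234.8313]] [[301.445  157.5299]]
```

View pics/c3.png

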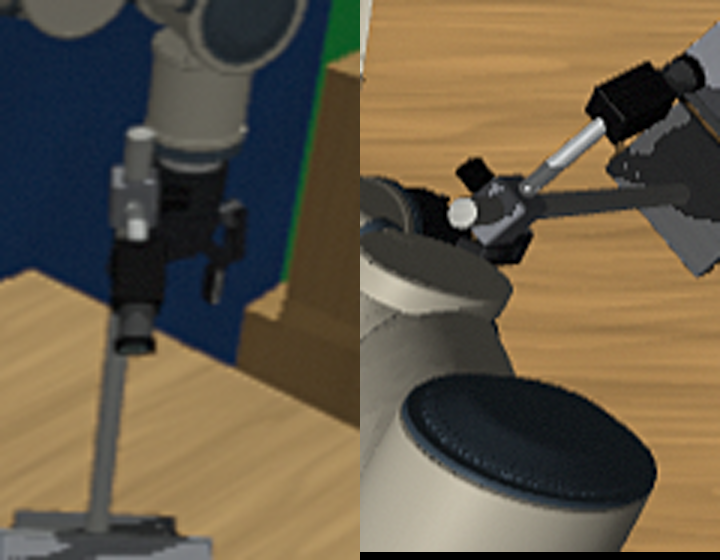

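The pictures show the post topping out near z≈0.47 and the lens at the computed point. I'll lift clear first, then swing over to the grip.

apply_moves([
  [-60,0,0,0,0,0,45],
  [-120,0,0,0,0,0,45],
  [-180,0,0,0,0,0,45],
  [-240,0,0,0,0,0,45],
  [-300,0,0,0,0,0,45],
  [-360,0,0,0,0,0,45],
  [-360,-624,-617,0.789,0,0,45],
  [-360,-624,-617,0.789,0,0,45],
  [-360,-624,-617,0.789,0,0,45],
  [-360,-624,-617,0.789,0,0,45],
  [-360,-624,-617,0.789,0,0,45],
  [-360,-624,-617,0.789,0,0,45],
], grip_force=40)

```text
time_s: 1.6
tool_pos: [0.3721, 0.2499, 0.5911]
ee_rot: [-0.346, 1.543, 0.346]
ft_force: [2.0, -0.2, 0.3]
width: 0.525
```

```bash
cat >> h.py <<'E'
def rel(P,Rm):
    s=bot.observe();R0=R.from_rotvec(s["ee_rot"]).as_matrix()
    print("now",s["tool_pos"],"shift mm",R0.T@(np.array(P)-s["tool_pos"])*1e3,"turn",R.from_matrix(R0.T@Rm).as_rotvec())
def tilt(Rm_mirror): # mirror frame (x,y,z cols) -> tool frame
    x,y,z=Rm_mirror.T; return np.column_stack([-z,y,x])
E
python3 -c "
from h import *
q=np.load('rack.npy');F=frame(q);g=(F@[.07,0,.197,1])[:3]
rel(g+[0,0,.1],tilt(F[:3,:3]))"
```

```text
now [0.3721 0.2499 0.5911] shift mm [ 294.1071 -500.459     5.4677] turn [ 0.     -0.0003  0.    ]
```

apply_moves([
  [0,-500,5,0,0,0,45],
  [0,-500,5,0,0,0,45],
  [0,-500,5,0,0,0,45],
  [60,-500,5,0,0,0,45],
  [120,-500,5,0,0,0,45],
  [180,-500,5,0,0,0,45],
  [240,-500,5,0,0,0,45],
  [294,-500,5,0,0,0,45],
  [294,-500,5,0,0,0,45],
  [294,-500,5,0,0,0,45],
  [294,-500,5,0,0,0,45],
  [294,-500,5,0,0,0,45],
])

```text
time_s: 3.1
tool_pos: [0.5901, -0.1979, 0.2972]
ee_rot: [-0.346, 1.544, 0.347]
ft_force: [-0.3, 0.3, 1.0]
width: 0.527
```

```bash
python3 -c "
from h import *
q=np.load('rack.npy');F=frame(q);g=(F@[.07,0,.197,1])[:3]
rel(g-[0,0,.019],tilt(F[:3,:3]))
s=optics.camera('scene')[:,:,::-1];t=optics.camera('top')[:,:,::-1]
A=cv2.resize(s[150:300,170:300],None,fx=3.4,fy=3.4,interpolation=cv2.INTER_CUBIC);B=cv2.resize(t[90:230,250:350],None,fx=3.5,fy=3.5,interpolation=cv2.INTER_CUBIC)
h=max(A.shape[0],B.shape[0]);f=lambda i:cv2.copyMakeBorder(i,0,h-i.shape[0],0,0,0)
cv2.imwrite('pics/c4.png',np.hstack([f(A),f(B)]))
"
```

```text
now [ 0.5901 -0.1979  0.2972] shift mm [119.2428  -2.551   -0.2867] turn [ 0.0001 -0.0006 -0.0009]
```

View pics/c4.png

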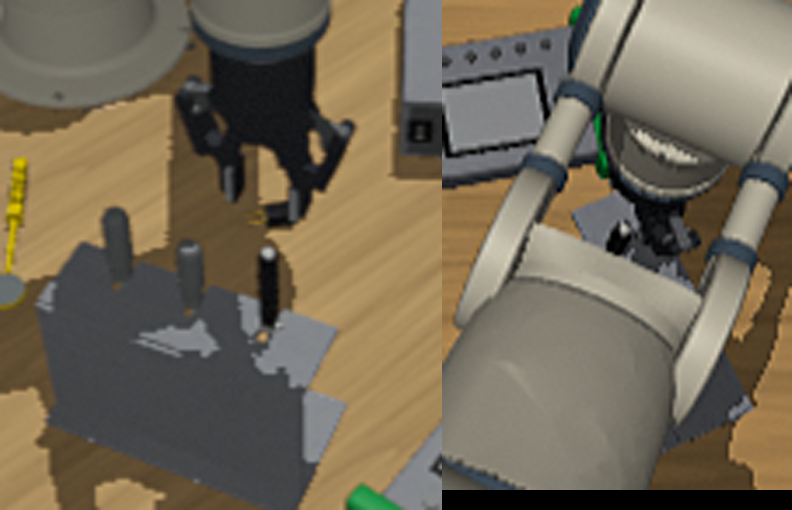

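```bash
python3 -c "
from h import *
s=bot.observe();R0=R.from_rotvec(s['ee_rot']).as_matrix();p=s['tool_pos']
for k in(-.0225,0,.0225):
  for n,(ox,oy,f) in dict(scene=(170,150,3.4),top=(250,90,3.5)).items(): print(n,k,(proj(n,p+R0@[-.006,0,k])-[ox,oy])*f)
q=np.load('rack.npy');F=frame(q)
for z in(.154,.24): g=(F@[.07,0,z,1])[:3];print((proj('scene',g)-[170,150])*3.4,(proj('top',g)-[250,90])*3.5)
"
```

```text
scene -0.0225 [[239.1279 187.8228]]
top -0.0225 [[203.9787 227.9672]]
scene 0 [[265.6442 195.932 ]]
top 0 [[192.638  205.0289]]
scene 0.0225 [[292.4858 204.1406]]
top 0.0225 [[181.3697 182.2373]]
[[266.8535 321.2443]] [[174.539  247.3685]]
[[264.7806 253.8659]] [[185.9709 224.5532]]
```

```bash
python3 -c "
from h import *
q=np.load('rack.npy');F=np.linalg.inv(frame(q))
for n,uv in(('scene',((265.5)/3.6-.5+175,106.5/3.6-.5+195)),('scene',((268.5)/3.4-.5+170,252.5/3.4-.5+150)),('top',((556.5-396)/5-.5+270,100.5/5-.5+135)),('top',(181.5/3.5-.5+250,230.5/3.5-.5+90))): print((F@np.append(onz(n,uv,.24),1))[:3])
"
```

```text
[0.0701 0.0023 0.24  ]
[0.0702 0.0036 0.24  ]
[0.0707 0.0051 0.24  ]
[0.0688 0.0069 0.24  ]
```

apply_moves([
  [50,2,0,0,0,0,45],
  [90,2,0,0,0,0,45],
  [117,2,0,0,0,0,45],
  [117,2,0,0,0,0,45],
  [117,2,0,0,0,0,4],
  [117,2,0,0,0,0,4],
  [117,2,0,0,0,0,4],
  [117,2,0,0,0,0,4],
  [117,2,0,0,0,0,4],
  [117,2,0,0,0,0,4],
], grip_force=50)

```text
time_s: 4.45
tool_pos: [0.5904, -0.1965, 0.1824]
ee_rot: [-0.348, 1.54, 0.345]
ft_force: [-0.5, 1.0, 9.4]
width: 0.156
```

apply_moves([
  [-3,0,0,0,0,0,4],
  [-3,0,0,0,0,0,4],
  [-3,15,0,0,0,0,4],
  [-3,35,0,0,0,0,4],
  [-3,60,0,0,0,0,4],
  [-3,90,0,0,0,0,4],
  [-3,120,0,0,0,0,4],
  [-3,120,0,0,0,0,4],
])

```text
time_s: 5.45
tool_pos: [0.5363, -0.0851, 0.1833]
ee_rot: [-0.348, 1.544, 0.349]
ft_force: [-0.4, -1.0, -0.7]
width: 0.154
```

apply_moves([
  [-60,0,0,0,0,0,4],
  [-120,0,0,0,0,0,4],
  [-180,0,0,0,0,0,4],
  [-240,0,0,0,0,0,4],
  [-300,-20,5,0.17,0,0,4],
  [-350,-50,5,0.35,0,0,4],
  [-400,-80,5,0.52,0,0,4],
  [-450,-110,5,0.7,0,0,4],
  [-510,-140,5,0.87,0,0,4],
  [-565,-185,5,0.87,0,0,4],
  [-565,-185,5,0.87,0,0,4],
  [-565,-185,5,0.87,0,0,4],
])

```text
time_s: 6.95
tool_pos: [0.5712, -0.2314, 0.6798]
ee_rot: [0.328, 1.506, -0.339]
ft_force: [-0.1, -0.9, -0.9]
width: 0.157
```

```bash
python3 -c "
from h import *
import time
s=bot.observe();print(s['joint_pos'],s['tool_pos'],s['qd'])
R0=R.from_rotvec(s['ee_rot']).as_matrix();b=s['tool_pos']+R0@[.152-.019-.004,0,0];u=proj('scene',b)[0];ut=proj('top',b)[0];print(u,ut)
im=optics.camera('scene')[:,:,::-1];cv2.imwrite('pics/sc5.png',im);x,y=int(u[0])-30,int(u[1])-45
tp=optics.camera('top')[:,:,::-1];cv2.imwrite('pics/tp5.png',tp)
A=cv2.resize(im[y:y+75,x:x+60],None,fx=7,fy=7,interpolation=cv2.INTER_CUBIC);print(x,y)
xt,yt=max(int(ut[0])-35,0),max(int(ut[1])-50,0);B=cv2.resize(tp[yt:yt+105,xt:xt+70],None,fx=5,fy=5,interpolation=cv2.INTER_CUBIC);print(xt,yt)
cv2.imwrite('pics/c5.png',np.hstack([A,B]))
"
```

```text
[-0.4837  0.4624  0.2197  0.0054  2.4201 -0.0524] [ 0.5712 -0.2314  0.6798] [-0.0182 -0.0015  0.0004  0.0012  0.0056 -0.0228]
[229.0556 134.284 ] [334.2319 126.3314]
199 89
299 76
```

View pics/c5.png

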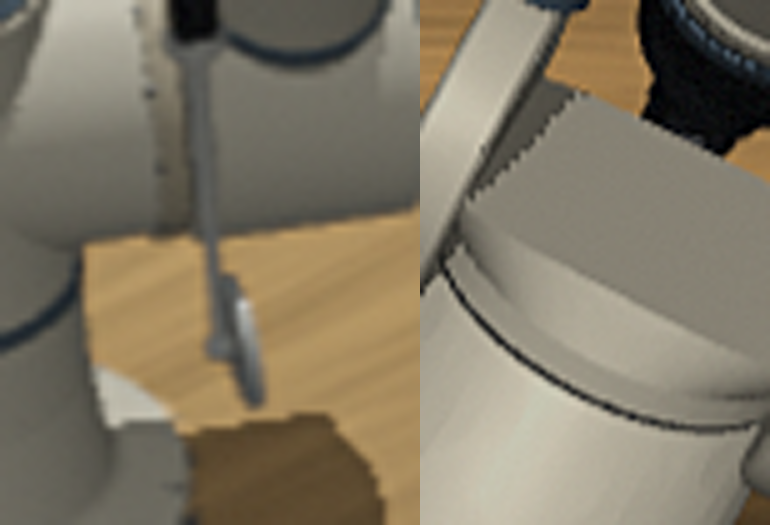

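```bash
cat > sw.py <<'E'
from h import *
def swivel(n,p1,p2,Rt,rod=None):
    # p1->p2: image line along disc's long axis; Rt tool rotation (mirror x=tool z, y=tool y, z=-tool x)
    o,d1=ray(n,p1);_,d2=ray(n,p2);N=np.cross(d1,d2);d=d1/np.linalg.norm(d1)+d2/np.linalg.norm(d2)
    m=np.cross(N,d);nn=np.cross(m,Rt[:,2]);nn/=np.linalg.norm(nn)
    if nn@Rt[:,1]<0:nn=-nn
    return np.arctan2(-nn@Rt[:,0],nn@Rt[:,1])
E
python3 - <<'E'
from sw import *
s=bot.observe();Rt=R.from_rotvec(s['ee_rot']).as_matrix()
f=lambda x,y:((x+.5)/7-.5+199,(y+.5)/7-.5+89)
for a,b in(((228,275),(257,403)),((230,275),(256,403)),((227,275),(259,403))):print(swivel("scene",f(*a),f(*b),Rt))
b=s['tool_pos']+Rt@[.137,0,0];c=proj("scene",np.array([b,b-Rt@[.09,0,0],b+Rt@[0,.03,0]]));print((c-[199,89]+.5)*7-.5)
im=cv2.imread("pics/sc5.png")[89:164,199:259];im=cv2.resize(im,None,fx=7,fy=7,interpolation=cv2.INTER_CUBIC);h=cv2.cvtColor(im,cv2.COLOR_BGR2HSV)
mk=(h[:,:,1]<75).astype(np.uint8)
for y in range(255,412,8):
    x=np.nonzero(mk[y,190:290])[0]+190; print(y,(x.min(),x.max()) if len(x) else None,end=' ')
# disc only: rows 355-402 (below ball) full width, plus right edges
pts=np.array([(np.mean(x),y) for y in range(366,400) for x in [np.nonzero(mk[y,190:290])[0]+190] if len(x)],np.float32)
print(cv2.fitLine(pts,cv2.DIST_L2,0,.01,.01).ravel())
E
```

```text
0.03972054146566374
0.012476907981938236
0.06686783963706504
[[216.4388 342.2736]
 [197.3586  87.6883]
 [308.3837 324.9788]]
255 (np.int64(207), np.int64(218)) 263 (np.int64(207), np.int64(218)) 271 (np.int64(207), np.int64(220)) 279 (np.int64(208), np.int64(235)) 287 (np.int64(208), np.int64(239)) 295 (np.int64(209), np.int64(244)) 303 (np.int64(211), np.int64(251)) 311 (np.int64(211), np.int64(252)) 319 (np.int64(211), np.int64(254)) 327 (np.int64(213), np.int64(256)) 335 (np.int64(210), np.int64(258)) 343 (np.int64(206), np.int64(260)) 351 (np.int64(206), np.int64(260)) 359 (np.int64(214), np.int64(261)) 367 (np.int64(233), np.int64(262)) 375 (np.int64(235), np.int64(262)) 383 (np.int64(239), np.int64(263)) 391 (np.int64(241), np.int64(264)) 399 (np.int64(245), np.int64(263)) 407 None [  0.212    0.9773 250.4853 382.5   ]
```

```bash
python3 - <<'E'
from sw import *
s=bot.observe();Rt=R.from_rotvec(s['ee_rot']).as_matrix()
im=cv2.imread("pics/sc5.png")[89:164,199:259];im=cv2.resize(im,None,fx=7,fy=7,interpolation=cv2.INTER_CUBIC);h=cv2.cvtColor(im,cv2.COLOR_BGR2HSV)
for th in(60,75,90):
    mk=h[:,:,1]<th;P=[]
    for y in range(277,404):
        x=np.nonzero(mk[y,190:290])[0]+190
        if len(x):
            P.append((x.max(),y))
            if y>369:P.append((x.min(),y))
    (c,ax,an)=cv2.fitEllipse(np.array(P,np.float32));a=np.radians(an);v=np.array([-np.sin(a),np.cos(a)]) # major axis dir
    f=lambda p:((p[0]+.5)/7-.5+199,(p[1]+.5)/7-.5+89)
    c=np.array(c);print(th,c,ax,an,swivel("scene",f(c-60*v),f(c+60*v),Rt))
# expected disc centre / end px for s
b=s['tool_pos']+Rt@[.137,0,0]
for sv in(0,.04,.1,.2):
    n=Rt@[-np.sin(sv),np.cos(sv),0];u=Rt@[-np.cos(sv),-np.sin(sv),0];g=b+.009*n
    print(sv,((proj("scene",np.array([g,g+.022*u,g-.022*u]))-[199,89]+.5)*7-.5).round(1).tolist())
E
```

```text
60 [243.9752 344.3856] (27.58885383605957, 127.21467590332031) 170.08238220214844 -0.0209737069828503
75 [244.4898 345.6247] (30.111228942871094, 130.85733032226562) 170.38035583496094 -0.027331884991089506
90 [244.544  346.3002] (33.83842086791992, 135.03001403808594) 170.3046417236328 -0.025797059615440748
0 [[244.2, 337.1], [240.2, 278.0], [248.0, 394.2]]
0.04 [[244.1, 336.1], [237.4, 277.6], [250.6, 392.7]]
0.1 [[243.9, 334.7], [233.0, 277.2], [254.3, 390.4]]
0.2 [[243.3, 332.4], [225.7, 277.0], [260.3, 386.1]]
```

```bash
python3 - <<'E'
from h import *
s=bot.observe();C=M["scene"]["extrinsics"][:3,3];b=np.array([.58,-.26,.46])
x=C-b;x/=np.linalg.norm(x);y=np.cross([0,0,1],x);y/=np.linalg.norm(y);z=np.cross(x,y)
Rm=tilt(np.column_stack([x,y,z]));rel(b-Rm@[.137,0,0],Rm);print(b-Rm@[.137,0,0],proj("scene",b))
E
```

```text
now [ 0.5715 -0.231   0.6793] shift mm [113.4293  -6.4345 -73.3677] turn [ 0.1747 -0.6785 -0.0711]
[ 0.5062 -0.2082  0.5631] [[223.171  171.8234]]
```

apply_moves([
  [28,-2,-18,0.044,-0.17,-0.018,4],
  [57,-3,-37,0.087,-0.34,-0.036,4],
  [85,-5,-55,0.131,-0.51,-0.053,4],
  [113,-6,-73,0.175,-0.678,-0.071,4],
  [113,-6,-73,0.175,-0.678,-0.071,4],
  [113,-6,-73,0.175,-0.678,-0.071,4],
])

```text
time_s: 7.8
tool_pos: [0.5053, -0.2067, 0.5622]
ee_rot: [0.261, 0.823, -0.574]
ft_force: [0.3, -1.1, 0.0]
width: 0.157
```

```bash
python3 -c "
from h import *
s=bot.observe();print(s['joint_pos'],s['tool_pos'],s['width'])
R0=R.from_rotvec(s['ee_rot']).as_matrix();b=s['tool_pos']+R0@[.137,0,0];u=proj('scene',b)[0];print(u)
ims=[optics.camera('scene')[:,:,::-1].astype(float) for _ in range(3)];im=np.mean(ims,0).astype(np.uint8);cv2.imwrite('pics/sc6.png',im);x,y=int(u[0])-30,int(u[1])-45
A=cv2.resize(im[y:y+75,x:x+60],None,fx=8,fy=8,interpolation=cv2.INTER_CUBIC);print(x,y)
cv2.imwrite('pics/c6.png',A)
"
```

```text
[-0.4205 -0.1211  1.481  -0.1431  1.0747  0.214 ] [ 0.5053 -0.2067  0.5622] 0.1567002971071509
[223.455  171.6456]
193 126
```

View pics/c6.png

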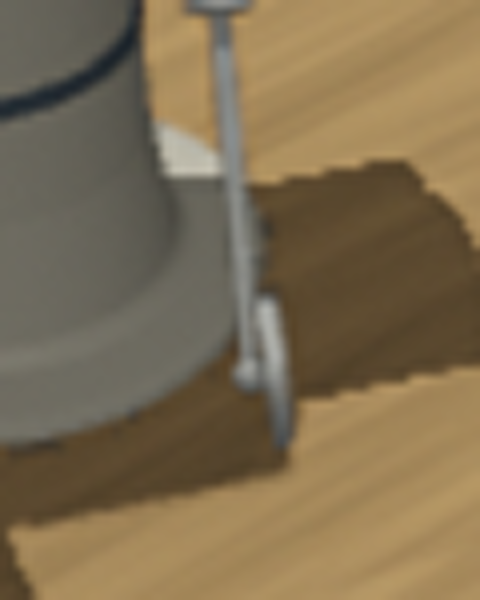

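```bash
python3 - <<'E'
from sw import *
s=bot.observe();Rt=R.from_rotvec(s['ee_rot']).as_matrix()
S=8;im=cv2.imread("pics/sc6.png")[126:201,193:253];im=cv2.resize(im,None,fx=S,fy=S,interpolation=cv2.INTER_CUBIC).astype(int)
f=lambda p:((p[0]+.5)/S-.5+193,(p[1]+.5)/S-.5+126)
b=im[:,:,0]  # blue: bright on grey, dark on wood
for th in(85,100,115):
    P=[]
    for y in range(385,446):   # below ball: whole width
        x=np.nonzero(b[y,240:310]>th)[0]+240
        if len(x)>6:P.append((x.mean(),y))
    for y in range(300,345):
        x=np.nonzero(b[y,252:310]>th)[0]+252
        if len(x)>6:P.append((x.mean(),y))
    P=np.array(P,np.float32);vx,vy,x0,y0=cv2.fitLine(P,cv2.DIST_HUBER,0,.01,.01).ravel()
    print(th,len(P),vx/vy,swivel("scene",f((x0-60*vx,y0-60*vy)),f((x0+60*vx,y0+60*vy)),Rt))
bb=s['tool_pos']+Rt@[.137,0,0];c=(proj("scene",np.array([bb,bb-Rt@[.09,0,0]]))-[193,126]+.5)*S-.5;print("rod pred",c,(c[0]-c[1])[0]/(c[0]-c[1])[1])
R_=[]
for y in range(60,340,5):
    if y<180 or 1:
        w=b[y,200:262];x=np.argmax(w)+200;R_.append((x,y))
v=cv2.fitLine(np.array(R_,np.float32),cv2.DIST_HUBER,0,.01,.01).ravel();print("rod obs",v[0]/v[1])
print(swivel("scene",f((266,298)),f((284,446)),Rt))
E
```

```text
85 106 0.23426922 0.14776673400077073
100 63 0.1651619 0.08140396781589988
115 49 0.15872236 0.07515730428321898
rod pred [[248.1166 367.7323]
 [222.2158  54.9634]] 0.08281116572801893
rod obs 0.08993096
0.03869006772273045
```

```bash
cat > goal.py <<'E'
from h import *
q2=np.load("inst.npy");T=frame(q2)
def goal(ys,s,xs=.141,zs=.068,lens=(-.068,0,.348)):
    G=np.array([xs+.075,ys,zs]);u=lambda v:v/np.linalg.norm(v)
    n=u(u(np.array([xs,ys,zs])-G)+u(np.array(lens)-G));x=u(np.cross(n,[0,0,1]));z0=np.cross(x,n)
    y=np.cos(s)*n-np.sin(s)*z0;z=np.cross(x,y)   # n = cos s y + sin s z
    A=T[:3,:3];Rm=tilt(A@np.column_stack([x,y,z]));Gw=(T@np.append(G,1))[:3]
    return Gw-.009*A@n-Rm@[.137,0,0],Rm,Gw,A@n
E
python3 - <<'E'
from goal import *
Ti=np.linalg.inv(T)
is_=lambda x,y:((x+.5)/5-.5+280,(y+.5)/5-.5+120);it=lambda x,y:((x-375+.5)/2.9-.5+70,(y+.5)/2.9-.5+160)
for uv in(is_(243,333),is_(230,330),is_(258,333)):
    o,d=ray("scene",uv);o=(Ti@np.append(o,1))[:3];d=Ti[:3,:3]@d;print("rear",o+d*(.141-o[0])/d[0])
for n,uv in(("scene",is_(246,294)),("top",it(673,69))):print("top part",(Ti@np.append(onz(n,uv,.092),1))[:3])
P,Rm,G,n=goal(.042,.045);print(P,G,n);rel(P+[0,0,.27],Rm)
E
```

```text
rear [0.141  0.0436 0.0639]
rear [0.141  0.034  0.0661]
rear [0.141  0.0542 0.0647]
top part [0.13   0.0429 0.092 ]
top part [0.1249 0.0449 0.092 ]
[0.6155 0.1416 0.1936] [0.5758 0.1787 0.068 ] [-0.6761  0.6326  0.3778]
now [ 0.5054 -0.2065  0.5625] shift mm [   2.8039  348.3225 -147.3846] turn [-1.2683  0.8257  0.7847]
```

apply_moves([
  [0,40,-16,-0.141,0.092,0.087,4],
  [0,78,-32,-0.282,0.184,0.174,4],
  [1,116,-48,-0.423,0.275,0.262,4],
  [1,155,-65,-0.564,0.367,0.349,4],
  [2,193,-81,-0.705,0.459,0.436,4],
  [2,232,-98,-0.846,0.55,0.523,4],
  [2,270,-114,-0.986,0.642,0.61,4],
  [3,310,-131,-1.127,0.734,0.698,4],
  [3,348,-147,-1.268,0.826,0.785,4],
  [3,348,-147,-1.268,0.826,0.785,4],
  [3,348,-147,-1.268,0.826,0.785,4],
])

```text
time_s: 9.32
tool_pos: [0.6188, 0.139, 0.4641]
ee_rot: [-0.387, 1.598, 0.901]
ft_force: [0.1, -0.7, -0.1]
width: 0.159
```

```bash
python3 -c "
from goal import *
print(bot.observe()['joint_pos'])
P,Rm,G,n=goal(.0435,.045);rel(P+[0,0,.1],Rm);rel(P,Rm)"
```

```text
[ 0.0034  0.5241  0.7322  0.2737  2.1203 -0.6978]
now [0.6188 0.139  0.4641] shift mm [162.036  -53.1685   1.0735] turn [-0.0031  0.0021  0.0009]
now [0.6188 0.139  0.4641] shift mm [256.2674 -86.6415   0.9806] turn [-0.0031  0.0021  0.0009]
```

apply_moves([
  [50,-17,1,-0.003,0.002,0.001,4],
  [105,-35,1,-0.003,0.002,0.001,4],
  [160,-53,1,-0.003,0.002,0.001,4],
  [200,-67,1,-0.003,0.002,0.001,4],
  [230,-77,1,-0.003,0.002,0.001,4],
  [256,-87,1,-0.003,0.002,0.001,4],
  [256,-87,1,-0.003,0.002,0.001,4],
  [256,-87,1,-0.003,0.002,0.001,4],
  [256,-87,1,-0.003,0.002,0.001,4],
])

```text
time_s: 10.45
tool_pos: [0.6165, 0.1424, 0.1954]
ee_rot: [-0.39, 1.596, 0.902]
ft_force: [0.1, -0.6, -0.9]
width: 0.155
```

```bash
python3 -c "
from goal import *
P,Rm,G,n=goal(.0435,.045);rel(P,Rm);s=bot.observe();print(s['joint_pos'],s['width'])
Rt=R.from_rotvec(s['ee_rot']).as_matrix();u=proj('scene',G)[0];ut=proj('top',G)[0];print(u,ut)
im=optics.camera('scene')[:,:,::-1];cv2.imwrite('pics/sc7.png',im);x,y=int(u[0])-50,int(u[1])-55;print(x,y)
tp=optics.camera('top')[:,:,::-1];cv2.imwrite('pics/tp7.png',tp);xt,yt=int(ut[0])-50,int(ut[1])-60;print(xt,yt)
A=cv2.resize(im[y:y+90,x:x+80],None,fx=6,fy=6,interpolation=cv2.INTER_CUBIC)
B=cv2.resize(tp[yt:yt+180,xt:xt+100],None,fx=3,fy=3,interpolation=cv2.INTER_CUBIC)
cv2.imwrite('pics/c7.png',np.hstack([A,B]))
"
```

```text
now [0.6165 0.1424 0.1954] shift mm [ 1.702  -0.4762  0.3352] turn [-0.0007  0.002   0.0018]
[ 0.0086  0.6513  1.2001  0.2333  1.5413 -0.8475] 0.1551983081688211
[329.1355 200.1026] [193.1629 168.4207]
279 145
143 108
```

View pics/c7.png

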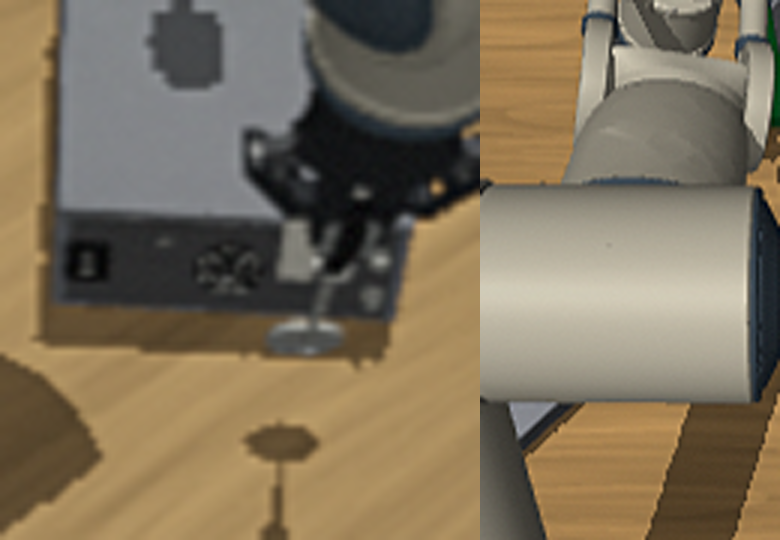

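```bash
python3 - <<'E'
from sw import *
from goal import goal
P,Rm,G,n=goal(.0435,.045);s=bot.observe();Rt=R.from_rotvec(s['ee_rot']).as_matrix()
S=6;im=cv2.imread("pics/sc7.png")[145:235,279:359];im=cv2.resize(im,None,fx=S,fy=S,interpolation=cv2.INTER_CUBIC)
h=cv2.cvtColor(im,cv2.COLOR_BGR2HSV);f=lambda p:((p[0]+.5)/S-.5+279,(p[1]+.5)/S-.5+145)
d=G-M["scene"]["extrinsics"][:3,3];d/=np.linalg.norm(d)
for sv in(-.02,.045,.1,.15):
    nn=Rt@[-np.sin(sv),np.cos(sv),0];print(sv,"pred ratio",nn@d,end=' ')
    m=np.cross(nn,d)*.022;g=proj("scene",np.array([G-m,G+m]));v=g[1]-g[0];v*=np.sign(v[0]);print("axis deg",np.degrees(np.arctan2(v[1],v[0])),np.linalg.norm(v)*S)
for th in(60,75,90):
    mk=(h[:,:,1]<th).astype(np.uint8);mk[:300]=0;mk[370:]=0;mk[:,:262]=0;mk[:,352:]=0
    mk[:322,305:330]=0
    c=max(cv2.findContours(mk,cv2.RETR_EXTERNAL,cv2.CHAIN_APPROX_NONE)[0],key=cv2.contourArea)
    cc,ax,an=cv2.fitEllipse(cv2.convexHull(c));a=np.radians(an);v=np.array([-np.sin(a),np.cos(a)]);cc=np.array(cc);print(th,cc,ax,ax[0]/ax[1],an-90,swivel("scene",f(cc-30*v),f(cc+30*v),Rt))
E
```

```text
-0.02 pred ratio 0.4392124143789724 axis deg -3.460443245766668 69.25201565580579
0.045 pred ratio 0.38077178150607854 axis deg -2.7895772811566304 71.284302947714
0.1 pred ratio 0.3300558236609385 axis deg -2.2493070797677532 72.77633479065351
0.15 pred ratio 0.2830801363839401 axis deg -1.7757994732942757 73.94724865284701
60 [296.6614 327.0808] (57.403900146484375, 89.46466827392578) 0.6416376571220639 12.022109985351562 1.3770002945262427
75 [305.3387 318.5428] (76.90929412841797, 98.25665283203125) 0.7827387959153629 -10.015548706054688 -0.4564475876116611
90 [305.4024 319.1815] (78.26298522949219, 98.67578887939453) 0.793132602417279 -10.342582702636719 -0.4714409112649794
```

```bash
python3 - <<'E'
import cv2,numpy as np
S=6;im=cv2.imread("pics/sc7.png")[145:235,279:359];im=cv2.resize(im,None,fx=S,fy=S,interpolation=cv2.INTER_CUBIC)
b=im[:,:,0].astype(int);h=cv2.cvtColor(im,cv2.COLOR_BGR2HSV)[:,:,1]
for x in(285,292,298,304):print(x,[(y,b[y,x],h[y,x]) for y in range(306,366,3)])
print([(x,b[338,x],h[338,x]) for x in list(range(256,280,3))+list(range(330,358,3))])
E
```

```text
285 [(306, np.int64(44), np.uint8(12)), (309, np.int64(48), np.uint8(10)), (312, np.int64(52), np.uint8(38)), (315, np.int64(61), np.uint8(61)), (318, np.int64(66), np.uint8(83)), (321, np.int64(85), np.uint8(71)), (324, np.int64(121), np.uint8(31)), (327, np.int64(139), np.uint8(7)), (330, np.int64(117), np.uint8(4)), (333, np.int64(89), np.uint8(3)), (336, np.int64(79), np.uint8(6)), (339, np.int64(75), np.uint8(10)), (342, np.int64(77), np.uint8(3)), (345, np.int64(79), np.uint8(3)), (348, np.int64(79), np.uint8(13)), (351, np.int64(75), np.uint8(16)), (354, np.int64(64), np.uint8(78)), (357, np.int64(64), np.uint8(118)), (360, np.int64(81), np.uint8(122)), (363, np.int64(99), np.uint8(116))]
292 [(306, np.int64(42), np.uint8(18)), (309, np.int64(47), np.uint8(5)), (312, np.int64(55), np.uint8(29)), (315, np.int64(73), np.uint8(43)), (318, np.int64(93), np.uint8(49)), (321, np.int64(118), np.uint8(40)), (324, np.int64(145), np.uint8(22)), (327, np.int64(148), np.uint8(10)), (330, np.int64(116), np.uint8(9)), (333, np.int64(81), np.uint8(9)), (336, np.int64(74), np.uint8(10)), (339
[... 1657 characters left out ...]
0, np.int64(81), np.uint8(114)), (363, np.int64(94), np.uint8(118))]
[(256, np.int64(50), np.uint8(128)), (259, np.int64(49), np.uint8(130)), (262, np.int64(55), np.uint8(109)), (265, np.int64(65), np.uint8(71)), (268, np.int64(75), np.uint8(27)), (271, np.int64(80), np.uint8(9)), (274, np.int64(82), np.uint8(9)), (277, np.int64(81), np.uint8(3)), (330, np.int64(78), np.uint8(9)), (333, np.int64(80), np.uint8(6)), (336, np.int64(79), np.uint8(9)), (339, np.int64(74), np.uint8(30)), (342, np.int64(66), np.uint8(64)), (345, np.int64(56), np.uint8(96)), (348, np.int64(50), np.uint8(116)), (351, np.int64(45), np.uint8(130)), (354, np.int64(45), np.uint8(127)), (357, np.int64(45), np.uint8(125))]
```

```bash
python3 - <<'E'
from h import *
a=cv2.imread("pics/scene0.png").astype(int);b=optics.camera("scene")[:,:,::-1].astype(int);cv2.imwrite("pics/sc8.png",b)
for n,(y0,y1,x0,x1) in dict(drivers=(205,245,195,232),rackfront=(245,295,185,270),handheld=(245,340,270,370),mirrorslot=(220,250,242,256),adapter=(205,222,238,264),yellow=(190,245,160,185),orange=(265,320,105,165)).items():
    d=abs(a-b)[y0:y1,x0:x1].max(2);print(n,(d>40).mean().round(3))
s=bot.observe();print(s["time_s"],s["ft_force"],s["qd"],s["width"])
cv2.imwrite("pics/c8.png",cv2.resize(b[180:320,160:380].astype(np.uint8),None,fx=3.5,fy=3.5,interpolation=cv2.INTER_CUBIC))
E
```

```text
drivers 0.014
rackfront 0.061
handheld 0.211
mirrorslot 0.671
adapter 0.473
yellow 0.027
orange 0.0
10.6 [-0.0129  0.6945 -0.997 ] [ 0.0018  0.0065  0.007   0.0008 -0.0034 -0.001 ] 0.15268099866606666[ WARN:0@1.990] global loadsave.cpp:1063 imwrite_ Unsupported depth image for selected encoder is fallbacked to CV_8U.
```

View pics/c8.png

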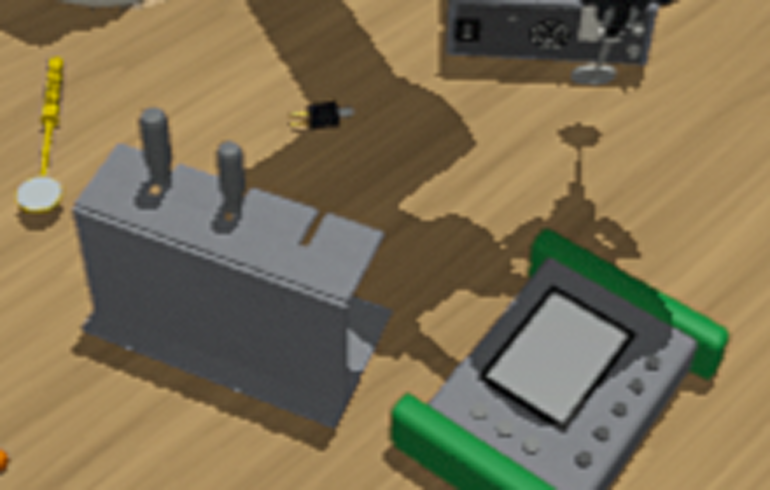

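The picture shows both drivers still in the rack, the adapter and calibrator unmoved (the pixel differences there are shadow), and the mirror behind the seal.

```bash
python3 -c "
from station import bot
print(bot.hand_in())"
```

```text
the job is handed in; nothing more can be done
None
```

I took the black-gripped mirror out of its slot. It is now held about 75 mm behind the rear half of the seal, with the glass tipped about 22° up and turned slightly towards the post camera. The job was handed in at about 10.6 s.

**What the last checks showed:**
- **Position:** the arm is within 2 mm of the computed pose. The glass shows at scene pixel (329.4, 200.6), against a predicted (329.1, 200.1).
- **Contact and grip:** the wrist force is about 1 N, the arm is still and the grip is firm.
- **Other things:** in the last picture both drivers, the adapter and the calibrator look where they were. The pixel differences at the adapter and calibrator look like shadow.

**What was uncertain or disagreed:**
- **Swivel angle:** the readings ranged from about -0.03 to 0.15 rad, and most fell between 0.04 and 0.10. I used 0.045. An error of 0.04 rad would move the view about 6 mm on the seal.
- **Final ellipse check:** the automatic fit of the mirror's outline failed because the mask picked up the panel behind it. I used edge profiles instead, and they gave 0.045 to 0.10.
- **View through the mirror:** the post camera's picture was not available and the arm hid the mirror from the top camera. The view of the seal is therefore worked out from geometry, not seen.
- **Elbow joint:** while I was measuring the mirror, the elbow briefly read 0.2197, right at its 0.22 limit.

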